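# Pack the graphite shaping blocks into two stack-nest bins

### The arm

A 6-joint arm with a two-finger parallel gripper is mounted at the origin on the work surface. World frame = base frame: x ahead of the robot, y to its left, z up, the work surface at z = 0. Lengths are in m, angles in rad, forces in N, time in s.
With the tool pointing down it reaches from about 0.4 to 0.825 m from the base axis. Payload 7 kg.
Tool frame: the origin (TCP) lies at the very end of the fingers, on their centre line; the grasp point (between the pads) lies 19 mm behind it; z points along the fingers, y is the direction in which the jaws open and shut (so a half turn about z gives the same grasp; the last joint's range is limited). The gripper opens to 88 mm and grips with 3 to 60 N. Pads are 19 mm wide; open, the fingers measure 130 mm over their backs; the gripper's body (78 mm by 193 mm) begins 47 mm behind the grasp point.
Start: joints at [1.593, 0.359, 0.012, 0, -1.224, -0.288], TCP at [0.177, 0.651, 0.227] pointing down, gripper open.
Joint ranges: [-3.07, 3.07], [-1.43, 2.12], [-1.02, 1.25], [-3.03, 1.67], [-3.05, -0], [-3.03, 3.03]. Speed limits (rad/s): [2.39, 2.39, 3.01, 3.14, 3.14, 3.14].

### API

Orientations are given as [roll, pitch, yaw] about the fixed x, y, z axes, in that order (R = Rz(yaw) Ry(pitch) Rx(roll)).
In Python, from station import sensors, viewer, arm gives the robot as it stands. The module is installed in compiled form; this text tells all that it offers.
- The arm moves only by the tool drive_tool, never from a script. Its argument "increments" is text: rows parted by semicolons, each of 4 numbers parted by spaces: the shift along the world's x, y, z in units of 0.1 m (1.0 is 0.1 m), then the turn about the world's z in units of 0.5 rad (1.0 is 0.5 rad). A call has exactly 8 rows; each row is the pose to reach, as a shift and turn from the pose commanded when the call began; what a row does not reach only later rows make up. A row lasts 1/12 s, in which the tool goes at most 41.7 mm and 7.16 degrees, less where a joint would pass 70% of its speed; a pose out of reach is approached as far as the arm can. A call with a number of a shift or a turn outside -1 to 1 is refused whole. A call with a gripper value outside its range is refused whole. "gripper" is the closure, from 0 (fully open) to 1 (shut), set as the call begins (left out, the last holds). The fingers move at their own pace and stop on an object; "squeeze" is the grip in N (left out, the last holds). Time passes only in rows, so rows that repeat a pose let the fingers close, or fill a call up. It gives the time, the measured TCP pose, the force and the opening at its end, in the units of the state.
- sensors.get_state(): the state, without advancing time (a new reading comes with each control period).
- viewer.grab_frame(name): name is "side" or "top"; returns a dict with "color" (384x512x3 uint8, red, green, blue), "depth" (384x512 float32, m along the optical axis (not along the pixel's ray), 0 where there is no reading), "K" (3x3 intrinsics, pixels), "k1" (the pictures are not rectified: a ray, as slopes to the right and down, at radius r is drawn at 1 + k1 r^2 times it, then the intrinsics apply), "R" (3x3) and "t" (3): a world point X has camera coordinates R X + t. Camera axes: x right, y down, z forward; pixel columns grow to the right and rows downward; lengths in m; the calibration is good to about 2 mm. A picture is of the moment at which its call begins.
- arm.job_done(): hands the job in, once; it reports no verdict.
The state is a dict: "t": time; "q": joint angles; "qd": joint speeds; "joint_efforts": joint torques, N m; "eef_pos": TCP position; "ee_rot": TCP orientation; "force": force on the tool from outside, world axes, zero at the start; "moment": the same for the moment, N m; "width": finger opening in m.
Only numpy, scipy, OpenCV 4.12 (cv2) and the standard library are available. Lean on these libraries where they do the work, as an engineer would, in place of code of your own. Each camera call takes 0.05 s, during which the arm holds its last target.

### The job

Pack up the graphite shaping blocks: stand the large square block in the label-end half of the lower bin (the bin on the wooden foot board) and the small square one in the other half, then set the empty bin squarely on top of it, turned half a turn so that its label is over the lower bin's unlabelled end and it rests level on the ledges instead of nesting. After that stand the round block in the middle of that upper bin. All blocks stay upright, and the wooden rest is left where it is.

Things in the scene. Friction and masses are not known exactly. Their poses are not given: they have to be found in the camera images.
- lower_bin: Lower bin: long narrow whitish open bin, alone screwed to a pale wooden foot board (290 x 90 x 10 mm, loose on the bench, 0.6 kg in all). Rim 260 x 68 mm outside, 58 mm high, walls 2.5 mm, tapering below the top 18 mm to a 3 mm floor (inside 185 x 43 mm; mouth 255 x 63). Origin: centre of the bin's underside, 10 mm above the bench; x along its length, label at the -x end, z up.
- lower_bin_label (a point): Point on the lower bin's end wall at its label end, 130 mm along -x from its origin, 29 mm above its underside. On both bins a white blank label on a black lip sticks out about 10 mm at this end.
- lower_bin_ledge (a point): Top of the ledge in the middle of the lower bin's unlabelled end, 117 mm along +x, 50 mm above its underside, 8 mm below the rim; the label end has two such ledges in its corners; 212 mm is free between. A bin turned half a turn rests on them, underside 50 mm above this bin's underside, play 5 mm each way; the same way round it sinks past them onto what is inside.
- upper_bin_mid (a point): Centre of the upper bin, the empty one to be carried: whitish, same shape and size as the lower bin but no foot board, 0.2 kg; half-way up, 29 mm above its underside. x along its length, label at the -x end, y across its 68 mm width, z up. Taken from above across its width by the upright top 18 mm of its walls. At the start both labels point roughly towards the robot.
- upper_bin_label (a point): Point on the upper bin's end wall at its label end, 130 mm along -x from its centre, 29 mm above its underside; tells which way round it is.
- large_block_mid (a point): Centre (17 mm up) of the large square graphite block: dark grey, 32 x 32 mm, 34 mm high, a round black dimple in its top; axes along its edges, z up. About 65 g.
- small_block_mid (a point): Centre (17 mm up) of the small square graphite block: dark grey, 20 x 20 mm, 34 mm high, a small round black dimple in its top; axes along its edges, z up. About 25 g.
- round_block_mid (a point): Centre (17 mm up) of the round graphite block: dark grey upright cylinder, 32 mm diameter, 34 mm high, a round black dimple in its top; z up. About 50 g.
- wood_rest_mid (a point): Centre (11 mm up) of a brown wooden rest block, 70 x 30 x 22 mm, x along its length, with a dark groove in its top. Not part of the job: leave it.
Things that resemble listed ones, but are neither listed nor needed, are in the scene too. What is shaped like the part that bears round_block_mid but orange is not meant.

How it is judged:
By the outcome, as a careful person would: the job done as asked, in the order asked, and still so for the second after the job is handed in, with the robot touching nothing.
It also fails if it takes over 122 s, if anything falls off the work surface, if the arm or the gripper's body presses on something with over 40 N, if the wrist force passes 120 N, or if a joint passes its speed limit or range.

## Working session

There is one attempt and no reset: what is moved stays moved. The work goes in short steps, Python scripts to look and compute and a tool call to move; the robot and the scene stay as the last step left them, time stands still between calls to the robot, and variables do not carry over. Pictures are saved under pics/ and viewed, and the job is handed in when it is done.

Besides the shell and the picture viewer there is one more tool, called in YAML: its name, and indented under it one key for each argument. drive_tool: Moves the arm, as the interface text tells. Shifts and turns lie within -1 to 1; 1 stands for 0.1 m of shift or 0.5 rad of turn. Its arguments: {"type":"object","properties":{"increments":{"type":"string"},"gripper":{"type":"number"},"squeeze":{"type":"number"}},"required":["increments"]}

```bash
mkdir -p pics
cat > h.py <<'E'
import numpy as np, cv2
from station import sensors, viewer, arm
def grab(n,save=None):
    f=viewer.grab_frame(n)
    if save: cv2.imwrite(f'pics/{save}.png',cv2.cvtColor(f['color'],cv2.COLOR_RGB2BGR)); np.savez(f'pics/{save}.npz',**{k:np.asarray(v) for k,v in f.items()})
    return f
def load(s): return dict(np.load(f'pics/{s}.npz'))
def ray(f,u,v):
    K=f['K'];k1=float(f['k1'])
    d=np.array([(u-K[0,2])/K[0,0],(v-K[1,2])/K[1,1]]);p=d.copy()
    for _ in range(20): p=d/(1+k1*(p@p))
    return np.array([p[0],p[1],1.])
def atz(f,u,v,z):
    r=f['R'].T@ray(f,u,v); o=-f['R'].T@f['t']
    return o+r*(z-o[2])/r[2]
def dep(f,u,v):
    d=f['depth'][int(round(v)),int(round(u))]
    return f['R'].T@(ray(f,u,v)*d-f['t'])
def proj(f,X):
    c=f['R']@np.asarray(X)+f['t'];p=c[:2]/c[2];p=p*(1+float(f['k1'])*(p@p))
    return f['K'][:2,:2]@p+f['K'][:2,2]
def crop(f,u0,v0,u1,v1,s,name):
    c=cv2.cvtColor(f['color'],cv2.COLOR_RGB2BGR)[v0:v1,u0:u1]
    c=cv2.resize(c,None,fx=s,fy=s,interpolation=cv2.INTER_CUBIC)
    cv2.imwrite(f'pics/{name}.png',c)
E
python3 - <<'E'
from h import *
s=sensors.get_state();print(s)
for n in('top','side'):
    f=grab(n,n+'0');print(n,-f['R'].T@f['t'],f['R'],f['K'],f['k1'])
E
```

```text
{'t': 0.0, 'q': array([ 1.59311839e+00,  3.59384813e-01,  1.10601928e-02, -3.50855576e-04,
       -1.22411701e+00, -2.88070496e-01]), 'qd': array([ 7.99232769e-04,  4.49928312e-04, -4.38089531e-04,  1.18535907e-05,
        5.31487523e-04,  1.02004274e-03]), 'joint_efforts': array([-2.20297239e-03, -5.82724464e+01,  2.93053633e+01,  6.99750736e+00,
        6.80579193e-03, -1.65612096e-04]), 'eef_pos': array([0.17719311, 0.65081284, 0.22562449]), 'ee_rot': array([ 3.13992144e+00, -1.51243960e-04, -2.65867794e-01]), 'force': array([-0.2093088 ,  0.88598218,  0.23300119]), 'moment': array([-0.0334321 , -0.01136311,  0.00443127]), 'width': 0.08760209043215025}
top [ 0.43074721 -0.04993188  0.92599557] [[-0.01336949 -0.99979967 -0.01489527]
 [-0.9903608   0.01529424 -0.1376647 ]
 [ 0.13786494  0.01291118 -0.99036688]] [[377.07937076   0.         258.53670977]
 [  0.         377.07937076 189.61396969]
 [  0.           0.           1.        ]] -0.03136713266952758
side [ 0.41744231 -0.76350234  0.81358537] [[ 0.98296648 -0.18378128 -0.00115621]
 [-0.13288746 -0.70638355 -0.69524327]
 [ 0.12695598  0.68355448 -0.71877358]] [[434.92483893   0.         256.95357989]
 [  0.         434.92483893 191.9900044 ]
 [  0.           0.           1.        ]] 0.039456536417906245
```

View pics/top0.png

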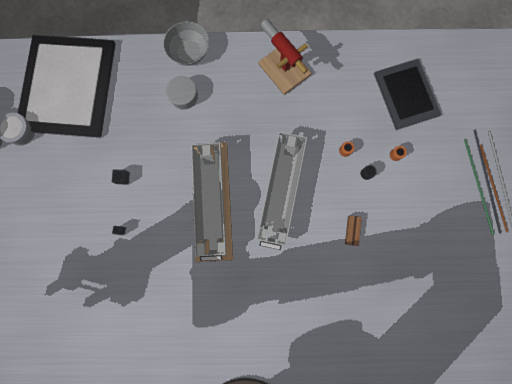

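View pics/side0.png

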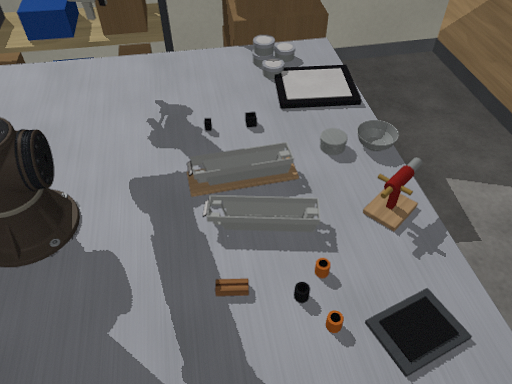

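The top picture shows the lower bin on its board at (212,205), the empty bin at (283,190), large block (121,177), small block (119,230), rest (354,230). The candidates for the round block are the dark one at (369,172) and the orange ones at (347,148) and (399,153). The dark one fits, since orange is excluded. I'll enlarge to confirm.

Run:
```python
from h import *
f=load('top0')
a=[]
crop(f,180,125,320,275,4,'c1')
crop(f,95,155,145,245,6,'c2')
crop(f,325,130,415,190,7,'c3')
f=load('side0')
crop(f,180,105,330,240,5,'c4')
```

```text
(no output)
```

View pics/c1.png

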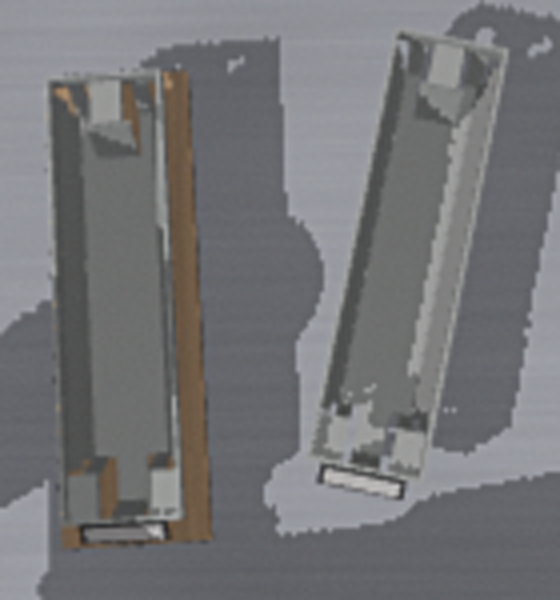

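View pics/c2.png

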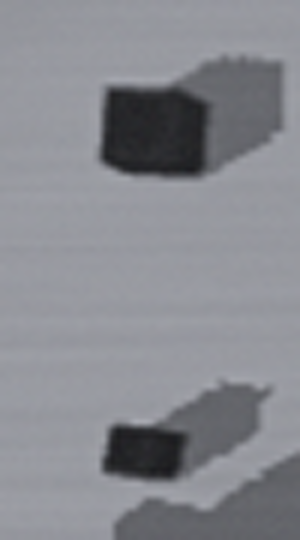

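View pics/c3.png

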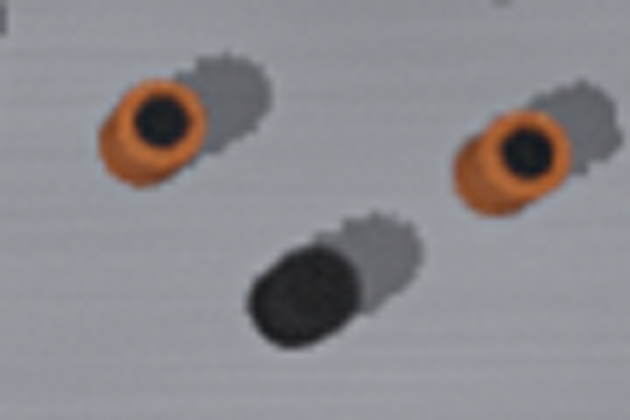

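View pics/c4.png

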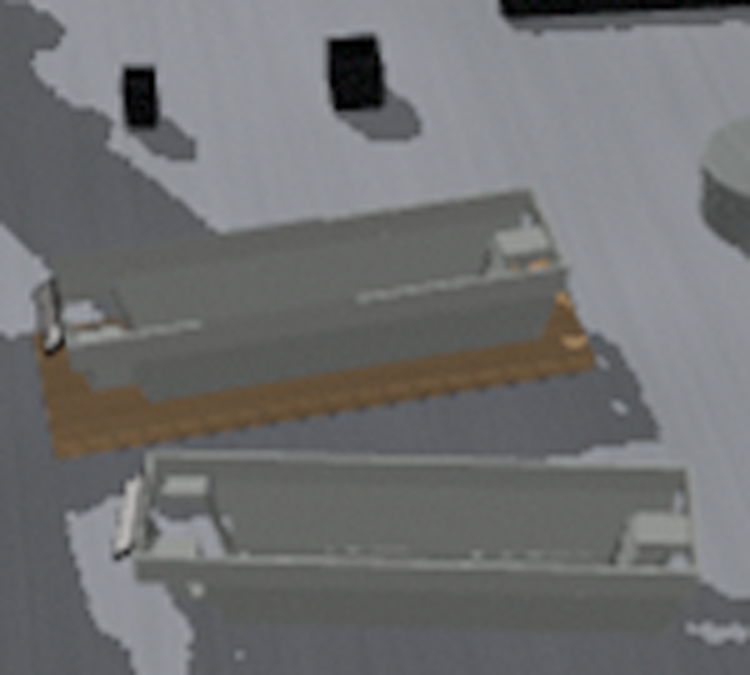

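The crop confirms it: the round block is the dark cylinder at (369,172), and the orange ones are decoys. Measuring next: silhouette fits for the blocks, rim corners for the bins.

```bash
cat > fit.py <<'E'
from h import *
from scipy.optimize import minimize
def render(f,P,box,s=8):
    u0,v0,u1,v1=box
    q=np.array([proj(f,p) for p in P]); q=((q-[u0,v0]+.5)*s-.5)
    im=np.zeros(((v1-v0)*s,(u1-u0)*s),np.uint8)
    cv2.fillConvexPoly(im,cv2.convexHull(np.round(q*16).astype(np.int32)),255,shift=4)
    return cv2.resize(im,(u1-u0,v1-v0),interpolation=cv2.INTER_AREA)/255.
def pts(x,y,a,w,z0,z1):
    if w>0:
        c=np.array([[-1,-1],[1,-1],[1,1],[-1,1]])*w/2
    else:
        t=np.linspace(0,2*np.pi,33);c=np.c_[np.cos(t),np.sin(t)]*-w/2
    c=c@np.array([[np.cos(a),np.sin(a)],[-np.sin(a),np.cos(a)]])+[x,y]
    return [np.r_[p,z] for z in(z0,z1) for p in c]
def fitblock(views,w,x0,z0=0.,z1=.034,r=13,thr=(30,85)):
    data=[]
    for f in views:
        u,v=np.round(proj(f,[x0[0],x0[1],z0+.017])).astype(int)
        b=(u-r,v-r,u+r,v+r)
        g=f['color'][b[1]:b[3],b[0]:b[2]].max(2).astype(float)
        data.append((f,b,np.clip((thr[1]-g)/(thr[1]-thr[0]),0,1)))
    def cost(p): return sum(((render(f,pts(*p[:2],p[2],w,z0,z1),b)-m)**2).sum() for f,b,m in data)
    best=None
    for a in ([0] if w<0 else np.arange(-.75,.8,.15)):
        s=np.array([[*x0,a]]*4)+np.array([[0,0,0],[.004,0,0],[0,.004,0],[0,0,.1]])
        q=minimize(cost,[*x0,a],method='Nelder-Mead',options=dict(initial_simplex=s,xatol=1e-4,fatol=1e-3))
        if best is None or q.fun<best.fun: best=q
    return best.x,best.fun
E
python3 - <<'E'
from fit import *
t,s=load('top0'),load('side0')
for n,w,u in(('large',.032,(121,177)),('small',.020,(119,230)),('round',-.032,(369,172))):
    x0=atz(t,*u,.02)[:2]
    for k,V in(('both',[t,s]),('top',[t]),('side',[s])): print(n,k,*[np.round(v,4) for v in fitblock(V,w,x0)])
def px(c,o,sc): return ((c[0]+.5)/sc-.5+o[0],(c[1]+.5)/sc-.5+o[1])
for n,z,C,f,o,sc in(('lower',.068,[(51,80),(160,78),(65,520),(181,518)],t,(180,125),4),('upper',.058,[(401,38),(507,50),(316,452),(421,472)],t,(180,125),4),
  ('lowerS',.068,[(530,190),(565,268),(52,265),(68,345)],s,(180,105),5),('upperS',.058,[(690,468),(695,572),(150,455),(137,567)],s,(180,105),5)):
    P=np.array([atz(f,*px(c,o,sc),z)[:2] for c in C]);m=P.mean(0)
    d=(P[:2].mean(0)-P[2:].mean(0)); e=[P[0]-P[1],P[2]-P[3]]
    print(n,np.round(P,4).tolist(),m.round(4),'yaw',np.arctan2(d[1],d[0]).round(4),np.linalg.norm(d).round(4),np.linalg.norm(e,axis=1).round(4))
E
```

```text
large both [ 0.5955  0.3013 -0.1519] 61.7089
large top [ 0.5948  0.3026 -0.2061] 42.1662
large side [ 0.596   0.3007 -0.1648] 15.5751
small both [ 0.4643  0.3008 -0.0539] 33.9401
small top [ 0.464   0.302  -0.1084] 19.5125
small side [ 0.4651  0.2974 -0.0539] 11.6739
round both [ 0.596  -0.3076  0.0797] 60.4308
round top [ 0.5973 -0.3069 -0.0428] 33.0502
round side [ 0.5959 -0.3076  0.147 ] 26.3385
lower [[0.6591, 0.115], [0.6592, 0.051], [0.4045, 0.1044], [0.4048, 0.0389]] [0.5319 0.0773] yaw 0.0444 0.2547 [0.0641 0.0655]
upper [[0.6837, -0.091], [0.6753, -0.1536], [0.4408, -0.0373], [0.4287, -0.097]] [ 0.5571 -0.0947] yaw -0.2215 0.2509 [0.0631 0.0609]
lowerS [[0.6583, 0.1122], [0.6617, 0.0477], [0.4021, 0.0988], [0.4051, 0.0373]] [0.5318 0.074 ] yaw 0.0461 0.2567 [0.0646 0.0616]
upperS [[0.6891, -0.0919], [0.6732, -0.155], [0.4371, -0.0358], [0.4236, -0.1051]] [ 0.5557 -0.0969] yaw -0.2083 0.2563 [0.0651 0.0706]
```

Run:
```python
from fit import *
t,s=load('top0'),load('side0')
np.set_printoptions(linewidth=200)
print(t['color'][167:188,110:136].max(2))
print(s['color'][110:130,243:262].max(2))
T=(45,85)
for n,w,u in(('large',.032,(121,177)),('small',.020,(119,230)),('round',-.032,(369,172))):
    x0=atz(t,*u,.02)[:2]
    for thr in((40,65),(50,90),(20,110)):
      for k,V in(('both',[t,s]),('top',[t]),('side',[s])): print(n,k,thr,*[np.round(v,4) for v in fitblock(V,w,x0,thr=thr)])
```

```text
[[161 161 162 163 164 162 163 162 162 161 162 162 164 163 164 149 127 117 108 107 109 110 111 108 110 109]
 [162 164 164 167 168 167 168 167 168 165 167 166 167 154 130 119 110 110 111 112 112 110 111 110 110 110]
 [163 159 137 109 110 111 110 116 124 124 122 124 118 100  88 101 110 111 110 109 109 110 110 109 109 108]
 [161 158 123  56  46  51  52  57  66  62  64  65  62  51  53  65  83 104 112 113 111 111 110 110 110 109]
 [165 157 107  45  41  45  41  42  42  44  44  43  46  44  44  41  49  67  84 105 113 114 113 112 111 112]
 [163 156  98  44  41  45  40  41  39  41  37  43  46  46  46  40  38  40  46  73  97 112 111 111 111 110]
 [165 153  82  45  41  42  42  38  39  42  40  43  47  47  46  40  41  41  37  69 101 113 111 112 110 111]
 [165 155  78  41  41  41  42  41  42  39  42  41  41  46  48  43  42  40  40  71 103 112 110 108 110 112]
 [163 154  75  41  40  42  42  44  45  41  41  42  46  48  48  42  40  42  42  72 101 109 110 107 108 108]
 [164 154  76  43  42  42  42  42  41  41  42  42  42  49  44  41  41  38  43  85 110 111 111 109 110 112]
 [163 151  63  39  42  41  40 
[... 3482 characters left out ...]
small side (50, 90) [ 0.4651  0.2974 -0.0533] 7.9487
small both (20, 110) [ 0.4643  0.3006 -0.0541] 27.4251
small top (20, 110) [ 0.464   0.3011 -0.1181] 14.2815
small side (20, 110) [ 0.4651  0.2973 -0.0542] 9.0262
round both (40, 65) [ 0.5957 -0.3073  0.0869] 72.8726
round top (40, 65) [ 0.5974 -0.3057 -0.0449] 38.5614
round side (40, 65) [ 0.5961 -0.3076  0.1086] 33.5187
round both (50, 90) [ 0.5962 -0.3074  0.0124] 41.5464
round top (50, 90) [ 0.5965 -0.3069 -0.0234] 20.452
round side (50, 90) [ 0.596  -0.3077  0.0987] 20.0132
round both (20, 110) [ 0.5963 -0.3074  0.0886] 48.0394
round top (20, 110) [ 0.597  -0.3072 -0.0408] 25.7515
round side (20, 110) [ 0.596  -0.3079  0.0827] 20.7093
```

The fits agree to about 2 mm:

| Thing | x | y | yaw |
|---|---|---|---|
| Large block | 0.5956 | 0.3013 | -0.15 |
| Small block | 0.4644 | 0.3006 | -0.055 |
| Round block | 0.5962 | -0.3074 | n/a |
| Lower bin | 0.532 | 0.0757 | 0.045 |
| Upper bin | 0.5565 | -0.096 | -0.215 |

The blocks need the jaws along the bin's length, so tool yaw ≈ -1.526 at placing. Moving above the large block now.

drive_tool:
  increments: ".1 -.09 0 -.07;.21 -.18 0 -.15;.32 -.26 0 -.22;.42 -.35 0 -.29;.53 -.44 0 -.37;.63 -.53 0 -.44;.74 -.61 0 -.51;.84 -.70 0 -.58"
  gripper: 0.3
  squeeze: 20

```text
t: 0.77
eef_pos: [0.2627, 0.5803, 0.2267]
ee_rot: [-3.141, 0.0, -0.56]
force: [-0.3, 0.7, 0.2]
width: 0.0614
```

drive_tool:
  increments: ".1 -.09 0 -.07;.21 -.18 0 -.15;.32 -.26 0 -.22;.42 -.35 0 -.29;.53 -.44 0 -.37;.63 -.53 0 -.44;.74 -.61 0 -.51;.84 -.70 0 -.58"

```text
t: 1.43
eef_pos: [0.3464, 0.5105, 0.2265]
ee_rot: [-3.142, -0.0, -0.849]
force: [-0.1, -0.0, 0.0]
width: 0.0611
```

drive_tool:
  increments: ".1 -.09 0 -.07;.21 -.18 0 -.15;.32 -.26 0 -.22;.42 -.35 0 -.29;.53 -.44 0 -.37;.63 -.53 0 -.44;.74 -.61 0 -.51;.84 -.70 0 -.58"

```text
t: 2.1
eef_pos: [0.4305, 0.4405, 0.2266]
ee_rot: [-3.141, 0.0, -1.139]
force: [0.2, 0.2, 0.3]
width: 0.0614
```

drive_tool:
  increments: ".1 -.09 0 -.07;.21 -.18 0 -.15;.32 -.26 0 -.22;.42 -.35 0 -.29;.53 -.44 0 -.37;.63 -.53 0 -.44;.74 -.61 0 -.51;.84 -.70 0 -.58"

```text
t: 2.77
eef_pos: [0.5145, 0.3705, 0.2265]
ee_rot: [-3.142, -0.0, -1.429]
force: [-0.1, 0.3, 1.0]
width: 0.0613
```

drive_tool:
  increments: ".1 -.09 0 -.07;.21 -.18 0 -.15;.32 -.26 0 -.22;.42 -.35 0 -.29;.53 -.44 0 -.37;.63 -.53 0 -.44;.83 -.70 0 -.58;.83 -.70 0 -.58"

```text
t: 3.43
eef_pos: [0.599, 0.2986, 0.2262]
ee_rot: [-3.141, -0.001, -1.723]
force: [-0.4, -0.2, -0.2]
width: 0.0613
```

drive_tool:
  increments: "0 0 -.15 0;0 0 -.3 0;0 0 -.45 0;0 0 -.6 0;0 0 -.75 0;0 0 -.9 0;0 0 -1 0;0 0 -1 0"

```text
t: 4.1
eef_pos: [0.5954, 0.3002, 0.1239]
ee_rot: [3.139, -0.003, -1.717]
force: [-0.2, -0.9, 0.2]
width: 0.0617
```

drive_tool:
  increments: "0 0 -.1 0;0 0 -.2 0;0 0 -.3 0;0 0 -.4 0;0 0 -.5 0;0 0 -.6 0;0 0 -.6 0;0 0 -.6 0"

```text
t: 4.77
eef_pos: [0.596, 0.3009, 0.0657]
ee_rot: [3.141, -0.001, -1.716]
force: [0.9, 0.5, 1.1]
width: 0.0612
```

Run:
```python
from h import *
print(sensors.get_state()['eef_pos'],sensors.get_state()['ee_rot'])
t=grab('top','top1');s=grab('side','side1')
crop(t,70,130,180,230,7,'d1');crop(s,200,70,300,150,7,'d2')
```

```text
[0.59598023 0.30093384 0.06566187] [ 3.14059358e+00 -1.32119324e-03 -1.71575486e+00]
```

View pics/d1.png

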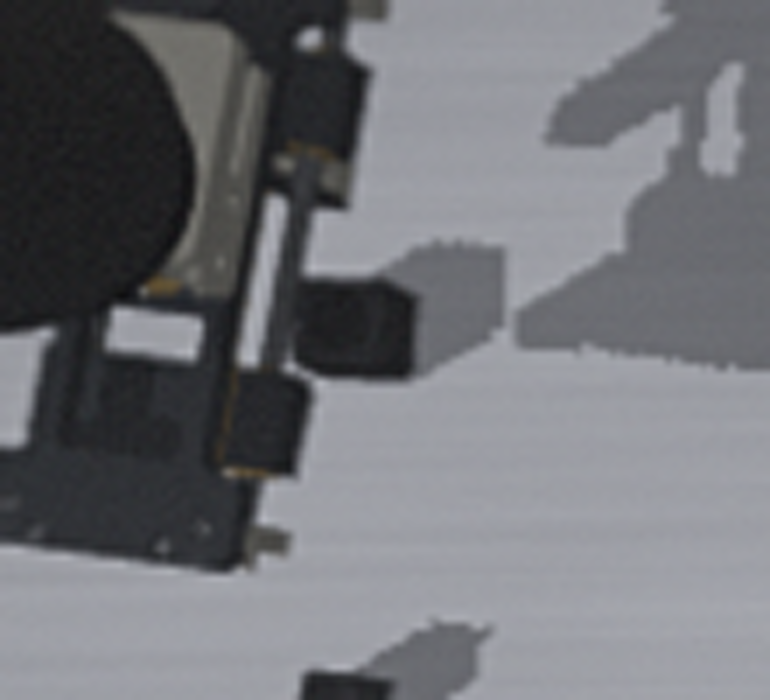

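View pics/d2.png

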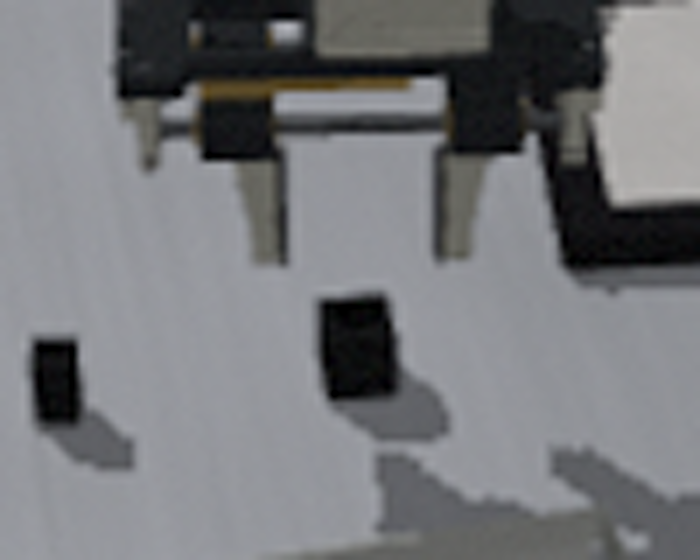

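Run:
```python
from h import *
t=load('top0')
for p in((100,132),(95,128),(106,120),(110,45),(70,80)): print(p,dep(t,*p).round(3))
```

```text
(100, 132) [0.713 0.364 0.007]
(95, 128) [0.72  0.372 0.02 ]
(106, 120) [ 0.748  0.354 -0.002]
(110, 45) [0.943 0.344 0.02 ]
(70, 80) [0.85  0.445 0.019]
```

The tray is only 20 mm high, so it's clear of the gripper. The fingers straddle the large block. Descend and grip.

drive_tool:
  increments: "0 0 -.1 0;0 0 -.2 0;0 0 -.3 0;0 0 -.4 0;0 0 -.5 0;0 0 -.56 0;0 0 -.6 0;0 0 -.6 0"

```text
t: 5.53
eef_pos: [0.5958, 0.3008, 0.0052]
ee_rot: [3.14, -0.001, -1.716]
force: [-0.3, 0.4, 0.1]
width: 0.0612
```

drive_tool:
  increments: "0 0 0 0;0 0 0 0;0 0 0 0;0 0 0 0;0 0 0 0;0 0 0 0;0 0 0 0;0 0 0 0"
  gripper: 1
  squeeze: 20

```text
t: 6.2
eef_pos: [0.5964, 0.3014, 0.007]
ee_rot: [-3.141, 0.0, -1.716]
force: [-1.2, 1.0, 3.0]
width: 0.0326
```

drive_tool:
  increments: "0 0 .08 0;0 0 .2 0;0 0 .35 0;0 0 .5 0;0 0 .65 0;0 0 .8 0;0 0 .9 0;0 0 1 0"

```text
t: 6.87
eef_pos: [0.5966, 0.3014, 0.1083]
ee_rot: [-3.141, 0.001, -1.716]
force: [-0.2, -0.3, -1.2]
width: 0.0323
```

drive_tool:
  increments: "-.04 -.09 .02 .02;-.09 -.19 .04 .03;-.13 -.28 .06 .05;-.18 -.38 .08 .07;-.22 -.47 .1 .08;-.26 -.57 .1 .1;-.31 -.66 .1 .11;-.35 -.76 .1 .13"

```text
t: 7.53
eef_pos: [0.5606, 0.2242, 0.1164]
ee_rot: [3.141, -0.0, -1.65]
force: [0.1, -0.3, -1.3]
width: 0.0325
```

drive_tool:
  increments: "-.04 -.09 0 .02;-.09 -.19 0 .03;-.13 -.28 0 .05;-.18 -.38 0 .07;-.22 -.47 0 .08;-.26 -.57 0 .1;-.31 -.66 0 .11;-.35 -.76 0 .13"

```text
t: 8.2
eef_pos: [0.5258, 0.1484, 0.1166]
ee_rot: [3.142, 0.0, -1.585]
force: [-0.5, 0.2, -0.4]
width: 0.0323
```

drive_tool:
  increments: "-.05 -.1 0 .02;-.1 -.2 0 .04;-.16 -.31 0 .06;-.22 -.43 0 .08;-.28 -.55 0 .1;-.33 -.68 0 .11;-.36 -.75 0 .12;-.36 -.75 0 .12"

```text
t: 8.87
eef_pos: [0.4895, 0.0727, 0.1167]
ee_rot: [3.141, 0.0, -1.527]
force: [0.4, -0.2, -0.5]
width: 0.0325
```

Run:
```python
from h import *
print(sensors.get_state()['eef_pos'],sensors.get_state()['ee_rot'])
t=grab('top','top2');s=grab('side','side2')
crop(t,150,120,280,270,4,'e1');crop(s,170,80,320,200,5,'e2')
```

```text
[0.48947359 0.07268883 0.11668241] [ 3.14138514e+00  2.51482178e-05 -1.52671374e+00]
```

View pics/e1.png

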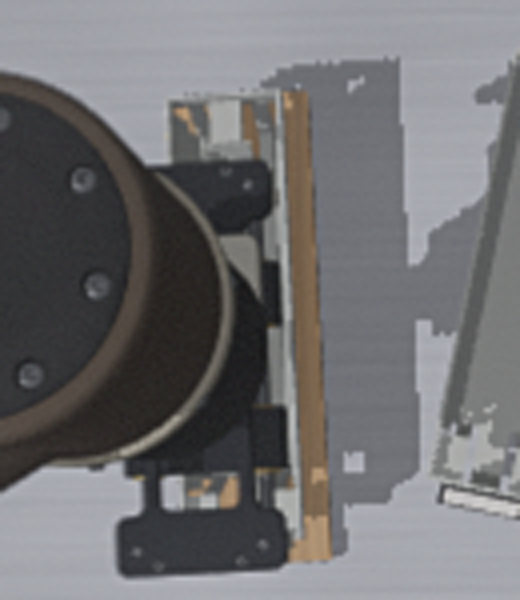

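View pics/e2.png

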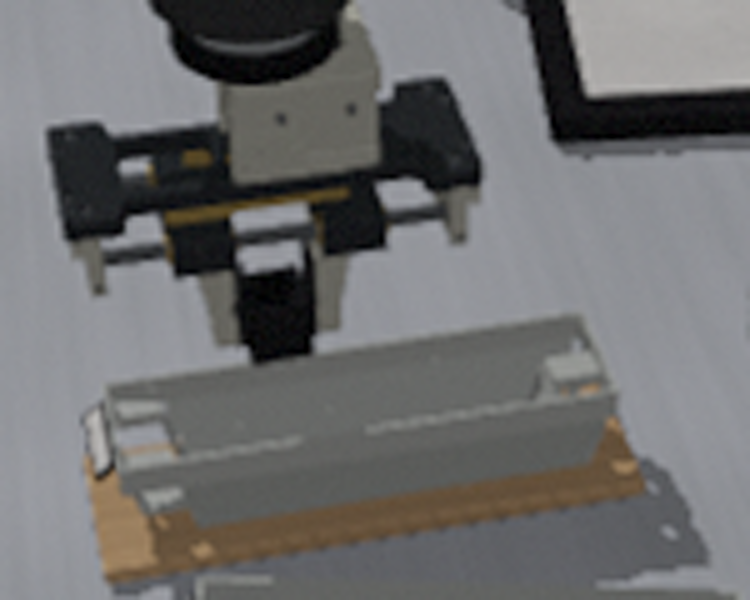

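Run:
```python
from fit import *
s=load('side2')
def px(c,o,sc): return ((c[0]+.5)/sc-.5+o[0],(c[1]+.5)/sc-.5+o[1])
for c in((98,285),(97,270),(92,250),(460,235),(458,220),(225,335),(330,320)):
    u=px(c,(170,80),5);print(c,dep(s,*u).round(4))
print(fitblock([s],.032,[.4895,.0727],z0=.11,z1=.144))
for a in(1,.8):
  pass
t=load('top2')
# lower bin depth: rim & inner wall scan across in top0
t=load('top0')
for v in(165,190,215,235):
    P=[dep(t,u,v) for u in range(188,238)]
    print(v,[(u,round(float(p[1]),3),round(float(p[2]),3)) for u,p in zip(range(188,238),P) if p[2]>.045])
```

```text
(98, 285) [ 0.4174 -0.7635  0.8136]
(97, 270) [0.409  0.0308 0.198 ]
(92, 250) [0.4081 0.0323 0.2083]
(460, 235) [0.5777 0.0384 0.1882]
(458, 220) [0.5768 0.0388 0.1966]
(225, 335) [0.4656 0.0634 0.1242]
(330, 320) [0.5177 0.0637 0.1255]
(array([0.49187048, 0.07182133, 0.1411589 ]), np.float64(66.88940413890397))
165 [(192, 0.116, 0.065), (193, 0.114, 0.06), (194, 0.115, 0.047), (220, 0.05, 0.07), (221, 0.049, 0.06)]
190 [(193, 0.112, 0.069), (194, 0.112, 0.059), (195, 0.111, 0.05), (196, 0.109, 0.046), (221, 0.047, 0.073), (222, 0.046, 0.065)]
215 [(194, 0.109, 0.07), (195, 0.109, 0.061), (196, 0.108, 0.053), (197, 0.106, 0.047), (222, 0.045, 0.072), (223, 0.043, 0.068)]
235 [(194, 0.109, 0.067), (195, 0.106, 0.071), (196, 0.107, 0.057), (197, 0.106, 0.047), (215, -0.05, 0.926), (223, 0.043, 0.07), (224, 0.041, 0.07)]
```

drive_tool:
  increments: "0 0 -.12 0;0 0 -.25 0;0 0 -.38 0;0 0 -.5 0;0 0 -.62 0;0 0 -.75 0;0 0 -.85 0;0 0 -.85 0"

```text
t: 9.63
eef_pos: [0.4896, 0.0743, 0.0296]
ee_rot: [3.139, -0.001, -1.526]
force: [-0.6, -0.1, -0.8]
width: 0.0321
```

drive_tool:
  increments: "0 0 -.03 0;0 0 -.06 0;0 0 -.08 0;0 0 -.1 0;0 0 -.11 0;0 0 -.11 0;0 0 -.11 0;0 0 -.11 0"

```text
t: 10.3
eef_pos: [0.4904, 0.0743, 0.0208]
ee_rot: [-3.141, 0.0, -1.526]
force: [0.1, -0.1, -0.5]
width: 0.0322
```

drive_tool:
  increments: "0 0 -.01 0;0 0 -.015 0;0 0 -.015 0;0 0 -.015 0;0 0 -.015 0;0 0 -.015 0;0 0 -.015 0;0 0 -.015 0"

```text
t: 10.97
eef_pos: [0.4906, 0.0744, 0.0199]
ee_rot: [-3.141, 0.0, -1.525]
force: [-2.5, -0.8, 10.7]
width: 0.0324
```

drive_tool:
  increments: "0 0 0 0;0 0 0 0;0 0 0 0;0 0 0 0;0 0 0 0;0 0 0 0;0 0 0 0;0 0 0 0"
  gripper: 0.5

```text
t: 11.63
eef_pos: [0.4903, 0.0743, 0.019]
ee_rot: [3.141, -0.0, -1.526]
force: [-0.2, 0.1, 0.2]
width: 0.0438
```

drive_tool:
  increments: "0 0 .08 0;0 0 .2 0;0 0 .35 0;0 0 .5 0;0 0 .65 0;0 0 .8 0;0 0 .9 0;0 0 1 0"

```text
t: 12.3
eef_pos: [0.4904, 0.0743, 0.1203]
ee_rot: [-3.141, 0.001, -1.526]
force: [0.2, 0.2, -0.3]
width: 0.0438
```

drive_tool:
  increments: "-.01 .09 0 -.01;-.02 .19 0 -.02;-.03 .28 0 -.03;-.04 .38 0 -.03;-.05 .47 0 -.04;-.06 .57 0 -.05;-.07 .66 0 -.06;-.085 .76 0 -.07"

```text
t: 12.97
eef_pos: [0.4816, 0.1513, 0.1188]
ee_rot: [3.141, -0.0, -1.561]
force: [0.1, -0.7, -0.4]
width: 0.044
```

drive_tool:
  increments: "-.01 .09 0 -.01;-.02 .19 0 -.02;-.03 .28 0 -.03;-.04 .38 0 -.03;-.05 .47 0 -.04;-.06 .57 0 -.05;-.07 .66 0 -.06;-.085 .76 0 -.07"

```text
t: 13.63
eef_pos: [0.4732, 0.2271, 0.119]
ee_rot: [3.142, -0.0, -1.596]
force: [-0.5, 0.1, 0.2]
width: 0.0435
```

drive_tool:
  increments: "-.01 .1 0 -.01;-.02 .2 0 -.02;-.03 .31 0 -.03;-.04 .43 0 -.03;-.06 .55 0 -.04;-.07 .68 0 -.05;-.086 .75 0 -.06;-.086 .75 0 -.06"

```text
t: 14.3
eef_pos: [0.4646, 0.303, 0.1189]
ee_rot: [-3.141, 0.0, -1.625]
force: [-0.6, 0.3, 0.1]
width: 0.0436
```

drive_tool:
  increments: "0 0 -.1 0;0 0 -.2 0;0 0 -.3 0;0 0 -.4 0;0 0 -.5 0;0 0 -.6 0;0 0 -.6 0;0 0 -.6 0"

```text
t: 14.97
eef_pos: [0.4645, 0.3007, 0.0582]
ee_rot: [3.141, -0.002, -1.626]
force: [0.0, 0.4, 0.3]
width: 0.0433
```

Run:
```python
from h import *
print(sensors.get_state()['eef_pos'],sensors.get_state()['ee_rot'])
t=grab('top','top3');s=grab('side','side3')
a=cv2.cvtColor(t['color'],cv2.COLOR_RGB2BGR)[140:280,90:250];b=cv2.cvtColor(s['color'],cv2.COLOR_RGB2BGR)[80:220,160:320]
cv2.imwrite('pics/f.png',cv2.resize(np.vstack([a,b]),None,fx=2.14*2*.99,fy=2.14,interpolation=3) if 0 else np.hstack([cv2.resize(a,None,fx=2.5,fy=2.5,interpolation=2),cv2.resize(b,None,fx=2.5,fy=2.5,interpolation=2)]))
crop(s,160,90,320,200,5,'f2')
```

```text
[0.46450058 0.30071568 0.05818555] [ 3.14061450e+00 -1.55556133e-03 -1.62598408e+00]
```

View pics/f.png

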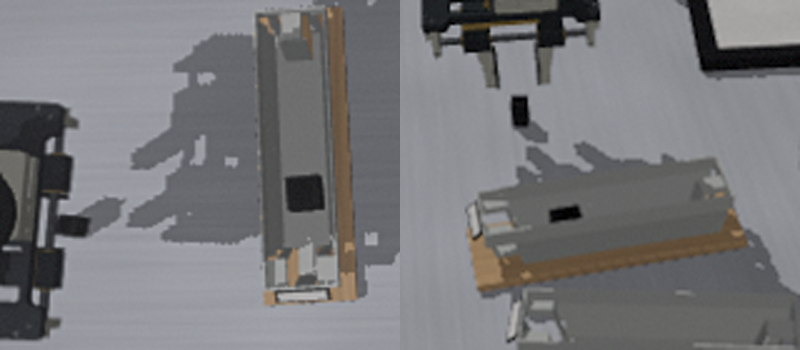

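View pics/f2.png

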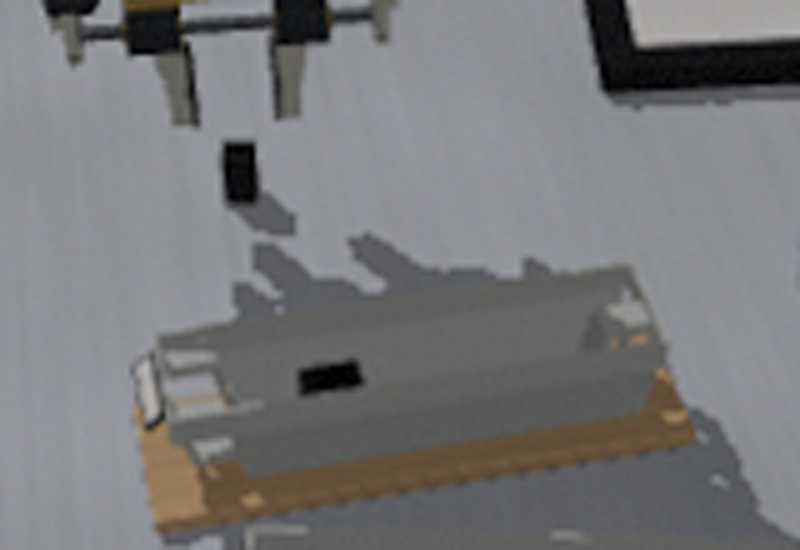

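The large block stands upright in the label half of the lower bin (top crop ~(305,193)). The fingers straddle the small block. Grip it and carry it over.

drive_tool:
  increments: "0 0 -.1 0;0 0 -.2 0;0 0 -.3 0;0 0 -.4 0;0 0 -.47 0;0 0 -.53 0;0 0 -.535 0;0 0 -.535 0"

```text
t: 15.73
eef_pos: [0.4646, 0.301, 0.005]
ee_rot: [3.141, -0.001, -1.626]
force: [-0.4, 0.1, 0.4]
width: 0.0441
```

drive_tool:
  increments: "0 0 0 0;0 0 0 0;0 0 0 0;0 0 0 0;0 0 0 0;0 0 0 0;0 0 0 0;0 0 0 0"
  gripper: 1
  squeeze: 15

```text
t: 16.4
eef_pos: [0.4649, 0.3014, 0.0059]
ee_rot: [-3.141, 0.0, -1.626]
force: [-1.2, -0.9, 6.0]
width: 0.0201
```

drive_tool:
  increments: "0 0 .08 0;0 0 .2 0;0 0 .35 0;0 0 .5 0;0 0 .65 0;0 0 .8 0;0 0 .9 0;0 0 1 0"

```text
t: 17.07
eef_pos: [0.4647, 0.3013, 0.1066]
ee_rot: [-3.141, 0.001, -1.626]
force: [0.6, 0.5, -1.2]
width: 0.02
```

drive_tool:
  increments: ".04 -.09 .02 .01;.09 -.18 .05 .02;.14 -.28 .08 .03;.18 -.37 .1 .04;.23 -.46 .12 .05;.28 -.56 .13 .06;.32 -.65 .13 .06;.365 -.74 .13 .07"

```text
t: 17.73
eef_pos: [0.5015, 0.226, 0.1183]
ee_rot: [3.141, -0.0, -1.591]
force: [0.4, 0.7, -0.3]
width: 0.0201
```

drive_tool:
  increments: ".04 -.09 0 .01;.09 -.18 0 .02;.14 -.28 0 .03;.18 -.37 0 .04;.23 -.46 0 .05;.28 -.56 0 .06;.32 -.65 0 .06;.365 -.74 0 .07"

```text
t: 18.4
eef_pos: [0.538, 0.1523, 0.1185]
ee_rot: [3.141, -0.0, -1.556]
force: [0.2, 0.6, 0.1]
width: 0.0198
```

drive_tool:
  increments: ".05 -.1 0 .01;.1 -.2 0 .02;.16 -.31 0 .03;.22 -.43 0 .04;.28 -.55 0 .05;.33 -.68 0 .06;.366 -.745 0 .06;.366 -.745 0 .06"

```text
t: 19.07
eef_pos: [0.5748, 0.0774, 0.1184]
ee_rot: [3.141, -0.0, -1.527]
force: [0.2, -0.2, 0.7]
width: 0.0201
```

drive_tool:
  increments: "0 0 -.12 0;0 0 -.25 0;0 0 -.38 0;0 0 -.5 0;0 0 -.62 0;0 0 -.75 0;0 0 -.85 0;0 0 -.87 0"

```text
t: 19.73
eef_pos: [0.5732, 0.0787, 0.0298]
ee_rot: [3.139, -0.001, -1.526]
force: [0.5, -0.3, -0.1]
width: 0.02
```

drive_tool:
  increments: "0 0 -.03 0;0 0 -.06 0;0 0 -.08 0;0 0 -.1 0;0 0 -.11 0;0 0 -.12 0;0 0 -.12 0;0 0 -.12 0"

```text
t: 20.4
eef_pos: [0.5744, 0.0788, 0.0197]
ee_rot: [-3.141, 0.0, -1.526]
force: [-0.2, 1.0, -0.0]
width: 0.0199
```

drive_tool:
  increments: "0 0 -.01 0;0 0 -.01 0;0 0 -.01 0;0 0 -.01 0;0 0 -.01 0;0 0 -.01 0;0 0 -.01 0;0 0 -.01 0"

```text
t: 21.07
eef_pos: [0.5745, 0.0788, 0.0189]
ee_rot: [-3.141, 0.0, -1.526]
force: [-1.2, -0.1, 4.8]
width: 0.02
```

drive_tool:
  increments: "0 0 0 0;0 0 0 0;0 0 0 0;0 0 0 0;0 0 0 0;0 0 0 0;0 0 0 0;0 0 0 0"
  gripper: 0.6

```text
t: 21.73
eef_pos: [0.5743, 0.0788, 0.0185]
ee_rot: [3.142, -0.0, -1.526]
force: [-0.3, -0.5, -0.2]
width: 0.0353
```

drive_tool:
  increments: "0 0 .08 0;0 0 .2 0;0 0 .35 0;0 0 .5 0;0 0 .65 0;0 0 .8 0;0 0 .9 0;0 0 1 0"

```text
t: 22.4
eef_pos: [0.5744, 0.0789, 0.1199]
ee_rot: [-3.141, 0.0, -1.526]
force: [-0.2, -0.1, 0.3]
width: 0.0349
```

drive_tool:
  increments: "-.01 -.07 .04 .1;-.02 -.15 .08 .2;-.03 -.22 .12 .3;-.04 -.29 .15 .42;-.04 -.36 .18 .54;-.05 -.44 .2 .66;-.06 -.51 .2 .77;-.06 -.58 .2 .87"
  gripper: 0

```text
t: 23.07
eef_pos: [0.568, 0.0203, 0.1388]
ee_rot: [3.141, 0.0, -1.088]
force: [-0.2, 0.1, -0.8]
width: 0.0828
```

drive_tool:
  increments: "-.01 -.07 0 .11;-.02 -.15 0 .22;-.03 -.22 0 .33;-.04 -.29 0 .44;-.04 -.36 0 .55;-.05 -.44 0 .66;-.06 -.51 0 .77;-.06 -.58 0 .87"

```text
t: 23.73
eef_pos: [0.5619, -0.0377, 0.1386]
ee_rot: [3.141, 0.0, -0.653]
force: [0.6, 0.1, -0.4]
width: 0.0879
```

drive_tool:
  increments: "-.01 -.08 0 .12;-.02 -.16 0 .24;-.03 -.24 0 .36;-.04 -.32 0 .48;-.04 -.4 0 .6;-.05 -.49 0 .74;-.055 -.582 0 .88;-.055 -.582 0 .88"

```text
t: 24.4
eef_pos: [0.5564, -0.0965, 0.1385]
ee_rot: [3.141, 0.001, -0.213]
force: [0.2, -0.1, -0.6]
width: 0.0873
```

Run:
```python
from h import *
print(sensors.get_state()['eef_pos'],sensors.get_state()['ee_rot'],sensors.get_state()['q'])
t=grab('top','top4');s=grab('side','side4')
crop(t,170,120,330,270,4,'g1');crop(s,170,100,340,240,4,'g2')
```

```text
[ 0.55637475 -0.0965073   0.13851719] [ 3.14128738e+00  6.97827117e-04 -2.13170522e-01] [ 1.74819895e-01  2.53291820e-01 -3.54259503e-01  2.26077235e-05
 -9.64006455e-01  1.18279312e+00]
```

View pics/g1.png

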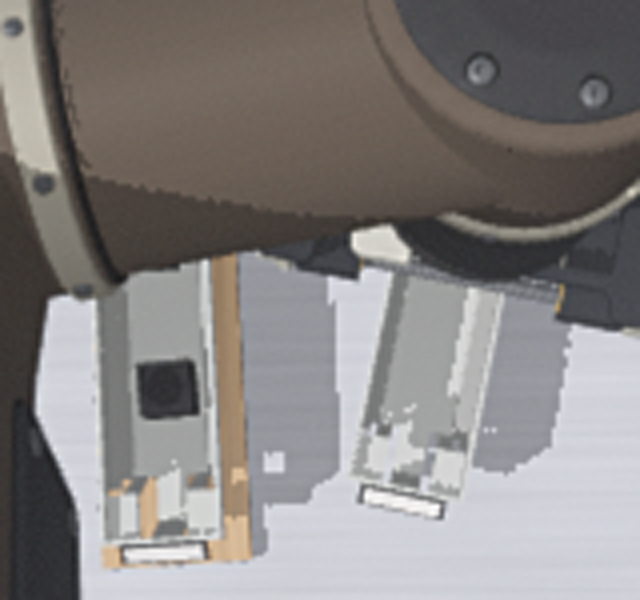

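View pics/g2.png

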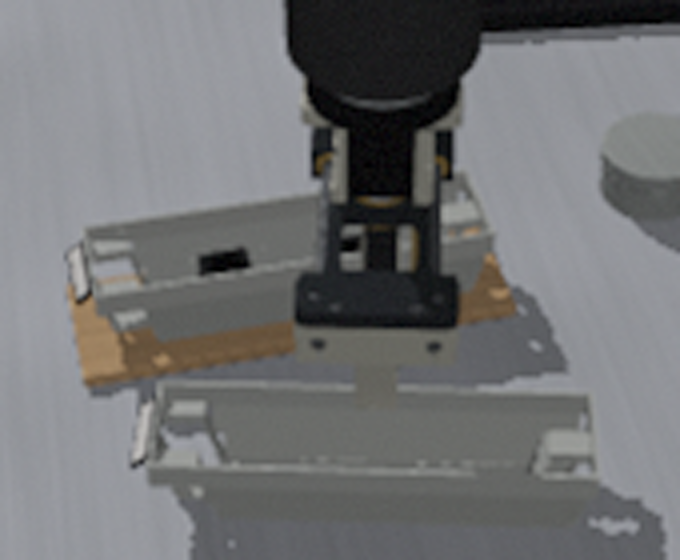

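drive_tool:
  increments: "0 0 -.1 0;0 0 -.2 0;0 0 -.3 0;0 0 -.4 0;0 0 -.5 0;0 0 -.6 0;0 0 -.65 0;0 0 -.65 0"

```text
t: 25.17
eef_pos: [0.5559, -0.0955, 0.0718]
ee_rot: [3.141, 0.003, -0.216]
force: [0.2, -0.0, -0.0]
width: 0.0878
```

drive_tool:
  increments: "0 0 -.08 0;0 0 -.16 0;0 0 -.24 0;0 0 -.32 0;0 0 -.39 0;0 0 -.44 0;0 0 -.44 0;0 0 -.44 0"

```text
t: 25.83
eef_pos: [0.5567, -0.0955, 0.0292]
ee_rot: [3.141, 0.001, -0.216]
force: [-0.1, -0.4, -0.2]
width: 0.0873
```

drive_tool:
  increments: "0 0 0 0;0 0 0 0;0 0 0 0;0 0 0 0;0 0 0 0;0 0 0 0;0 0 0 0;0 0 0 0"
  gripper: 1
  squeeze: 30

```text
t: 26.5
eef_pos: [0.5572, -0.0953, 0.03]
ee_rot: [-3.141, -0.001, -0.216]
force: [-1.2, 1.0, 4.0]
width: 0.0676
```

drive_tool:
  increments: "0 0 .06 0;0 0 .15 0;0 0 .28 0;0 0 .42 0;0 0 .56 0;0 0 .7 0;0 0 .85 0;0 0 1 0"

```text
t: 27.17
eef_pos: [0.5563, -0.0956, 0.1307]
ee_rot: [3.141, 0.001, -0.216]
force: [0.6, 0.1, -1.5]
width: 0.0678
```

drive_tool:
  increments: "0 0 .12 -.04;0 0 .24 -.1;0 0 .34 -.2;0 0 .42 -.32;0 0 .48 -.44;0 0 .5 -.56;0 0 .5 -.68;0 0 .5 -.8"

```text
t: 27.83
eef_pos: [0.5564, -0.0955, 0.1803]
ee_rot: [-3.141, 0.0, -0.619]
force: [0.8, -0.9, -2.3]
width: 0.0675
```

Run:
```python
from h import *
s=grab('side','side5');crop(s,130,80,350,240,3.5,'i2')
```

```text
(no output)
```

View pics/i2.png

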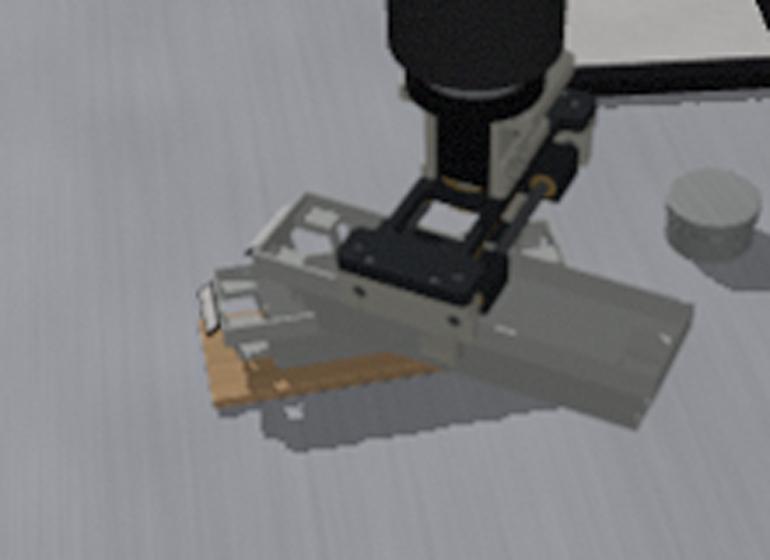

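The bin is held level. Turning the rest of the way while moving over the lower bin.

drive_tool:
  increments: "0 .04 0 -.12;-.01 .08 0 -.25;-.01 .12 0 -.38;-.02 .17 0 -.5;-.03 .21 0 -.62;-.03 .26 0 -.75;-.04 .3 0 -.88;-.05 .34 0 -1"

```text
t: 28.55
eef_pos: [0.5514, -0.0613, 0.1798]
ee_rot: [3.141, 0.0, -1.118]
force: [-0.6, 0.2, -1.8]
width: 0.0677
```

drive_tool:
  increments: "0 .04 0 -.12;-.01 .08 0 -.25;-.01 .12 0 -.38;-.02 .17 0 -.5;-.03 .21 0 -.62;-.03 .26 0 -.75;-.04 .3 0 -.88;-.05 .34 0 -1"

```text
t: 29.22
eef_pos: [0.5464, -0.0273, 0.1798]
ee_rot: [3.141, -0.0, -1.618]
force: [0.1, 0.3, -1.7]
width: 0.0677
```

drive_tool:
  increments: "0 .04 0 -.12;-.01 .08 0 -.25;-.01 .12 0 -.38;-.02 .17 0 -.5;-.03 .21 0 -.62;-.03 .26 0 -.75;-.04 .3 0 -.88;-.05 .34 0 -1"

```text
t: 29.88
eef_pos: [0.5414, 0.0066, 0.1798]
ee_rot: [3.141, -0.0, -2.118]
force: [-1.1, -0.2, -1.0]
width: 0.0678
```

drive_tool:
  increments: "0 .04 0 -.12;-.01 .08 0 -.25;-.01 .12 0 -.38;-.02 .17 0 -.5;-.03 .21 0 -.62;-.03 .26 0 -.75;-.04 .3 0 -.88;-.05 .34 0 -1"

```text
t: 30.55
eef_pos: [0.5364, 0.0406, 0.1798]
ee_rot: [3.141, -0.0, -2.618]
force: [-0.5, -0.0, -2.3]
width: 0.0676
```

drive_tool:
  increments: "0 .04 0 -.13;-.01 .09 0 -.26;-.01 .14 0 -.4;-.02 .19 0 -.54;-.03 .25 0 -.68;-.04 .31 0 -.83;-.045 .36 0 -.93;-.045 .36 0 -.96"

```text
t: 31.22
eef_pos: [0.532, 0.077, 0.1799]
ee_rot: [3.141, -0.0, -3.096]
force: [0.4, -0.7, -1.8]
width: 0.0677
```

Run:
```python
from h import *
print(sensors.get_state()['eef_pos'],sensors.get_state()['ee_rot'],sensors.get_state()['q'])
t=grab('top','top6');s=grab('side','side6')
crop(t,150,120,310,270,4,'j1');crop(s,150,70,310,200,5,'j2')
```

```text
[0.53202065 0.07701826 0.17987955] [ 3.14147558e+00 -1.02954062e-04 -3.09648311e+00] [ 5.08486034e-01  1.70181905e-01 -3.58305135e-01 -1.74558862e-04
 -1.04234906e+00 -2.03408481e+00]
```

View pics/j1.png

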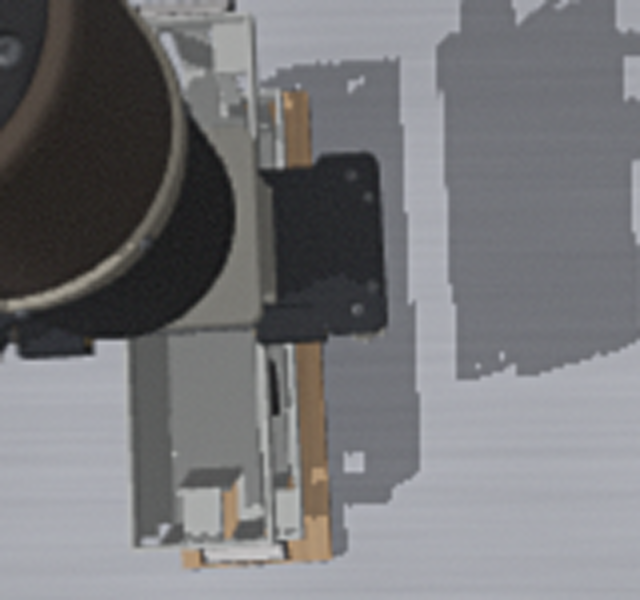

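View pics/j2.png

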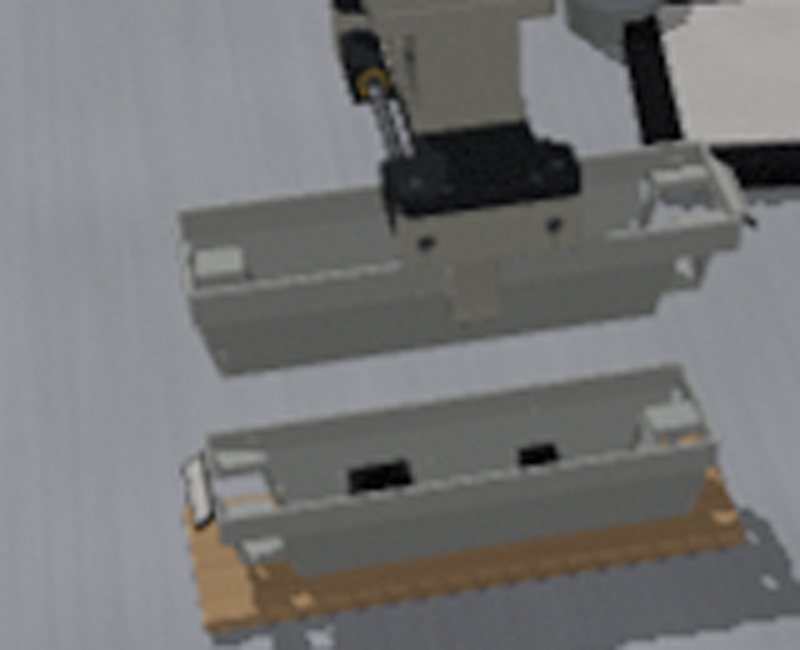

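Run:
```python
from h import *
t,s=load('top6'),load('side6')
crop(s,180,90,240,180,8,'k1');crop(s,280,85,310,180,8,'k2');crop(t,175,220,230,265,10,'k3')
k=[cv2.imread(f'pics/k{i}.png') for i in(1,2)]
cv2.imwrite('pics/k12.png',cv2.resize(np.hstack([a[:720] for a in k]),None,fx=.83,fy=.83))
```

```text
(no output)
```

View pics/k12.png

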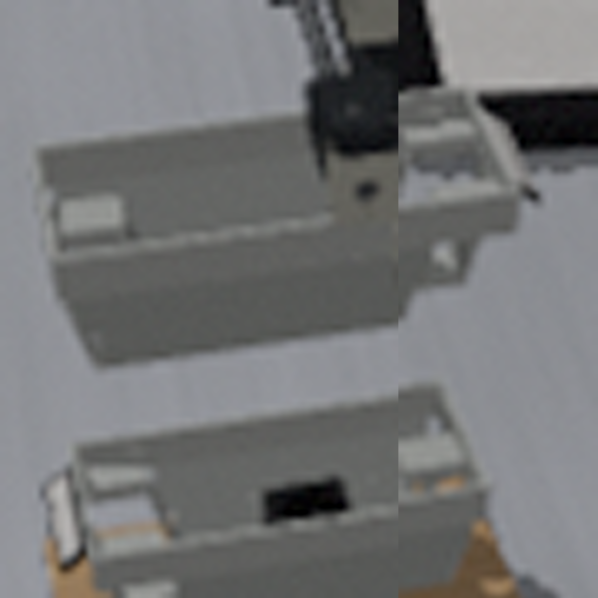

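View pics/k3.png

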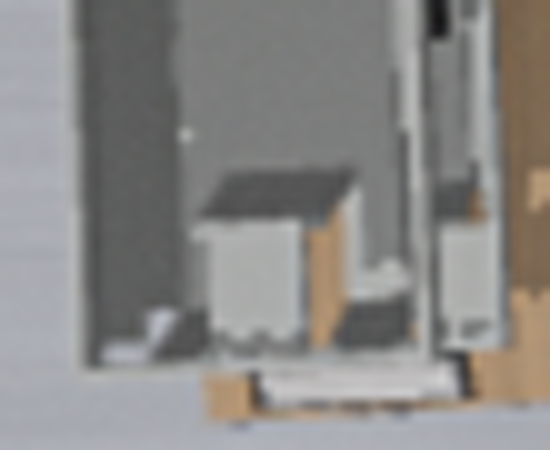

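Run:
```python
from h import *
from scipy.optimize import least_squares
t,s=load('top6'),load('side6')
px=lambda c,o,sc:((c[0]+.5)/sc-.5+o[0],(c[1]+.5)/sc-.5+o[1])
a=lambda x,y:px((x,y),(180,90),6.64); b=lambda x,y:px((x-398,y),(280,85),6.64); k=lambda x,y:px((x,y),(175,220),10)
L={'BL':(-.13,.034),'NL':(-.13,-.034),'NR':(.13,-.034),'BR':(.13,.034)}
def fit(obs,z):
    def r(p):
        o=[]
        for f,n,u in obs:
            l=L[n];c,sn=np.cos(p[2]),np.sin(p[2])
            o+=list(proj(f,[p[0]+c*l[0]-sn*l[1],p[1]+sn*l[0]+c*l[1],z])-u)
        return o
    q=least_squares(r,[.53,.076,.045]);return q.x.round(4),np.round(q.fun,1)
U=[(s,'BL',a(37,150)),(s,'NL',a(53,257)),(s,'NR',b(517,193)),(s,'BR',b(470,92))]
D=[(s,'BL',a(75,447)),(s,'NL',a(93,553)),(s,'NR',b(485,490)),(s,'BR',b(440,385))]
# NOTE upper in 'world-ish' naming
print('upper side',fit(U,.208));print('lower side',fit(D,.068))
UT=[(t,'BL',k(80,370)),(t,'NL',k(432,362)),(t,'NR',px((252,15),(150,120),4))]
t0=load('top0');c=lambda x,y:px((x,y),(180,125),4)
DT=[(t0,'BR',c(51,80)),(t0,'NR',c(160,78)),(t0,'BL',c(65,520)),(t0,'NL',c(181,518))]
print('upper top',fit(UT,.208));print('lower top',fit(DT,.068))
```

```text
upper side (array([0.5355, 0.0738, 0.0337]), array([-1. , -0.7, -0.2,  0.6,  1. ,  0.3,  0.3, -0.7]))
lower side (array([0.5331, 0.0757, 0.0379]), array([-1.1, -0.8, -0.6,  0.9,  1. , -0. ,  0.7, -0.7]))
upper top (array([0.5349, 0.0767, 0.041 ]), array([-0.5,  1. ,  0.3, -0.1,  0.2, -0.9]))
lower top (array([0.5321, 0.0773, 0.0422]), array([-0.7, -0.6,  0.9, -1.8, -0.6,  1.7,  0.5,  0.5]))
```

Both views put the upper bin about 2.5 mm too far in +x, with y within 1 mm and yaw within 0.005. Correct that and lower to just above the rim.

drive_tool:
  increments: "0 0 -.09 0;-.01 0 -.18 0;-.02 .01 -.27 0;-.025 .01 -.37 0;-.025 .01 -.47 0;-.025 .01 -.57 0;-.025 .01 -.66 0;-.025 .01 -.68 0"

```text
t: 31.98
eef_pos: [0.5288, 0.0771, 0.1094]
ee_rot: [-3.141, -0.003, -3.096]
force: [-0.7, 0.2, -2.0]
width: 0.0676
```

Run:
```python
from h import *
print(sensors.get_state()['eef_pos'],sensors.get_state()['ee_rot'])
t=grab('top','top7');s=grab('side','side7')
crop(t,180,120,250,270,4,'l1');crop(s,170,85,330,200,5,'l2')
```

```text
[0.52881777 0.0771265  0.10937502] [-3.14059209e+00 -2.81155876e-03 -3.09604356e+00]
```

View pics/l1.png

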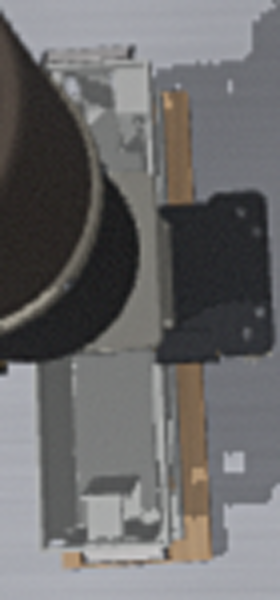

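View pics/l2.png

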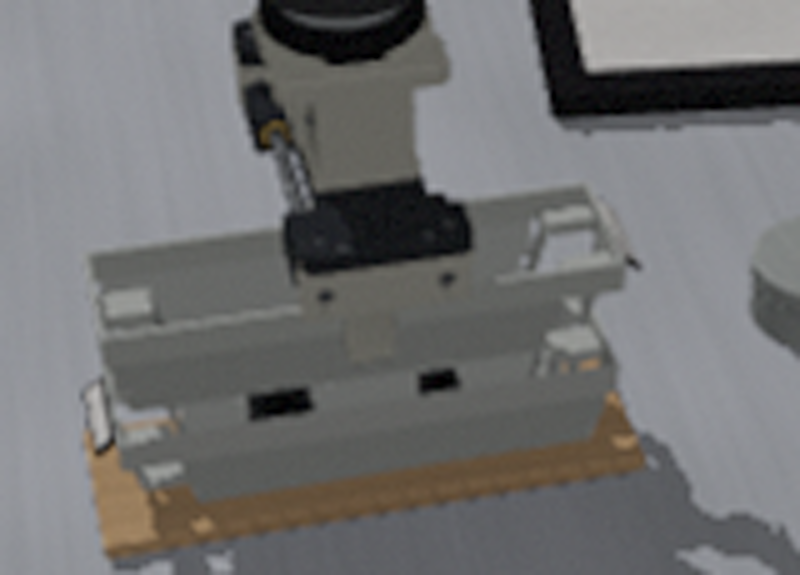

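Alignment looks right: the ends line up and the labels are opposite. Lower gently.

drive_tool:
  increments: "0 0 -.02 0;0 0 -.05 0;0 0 -.08 0;0 0 -.11 0;0 0 -.14 0;0 0 -.16 0;0 0 -.17 0;0 0 -.17 0"

```text
t: 32.75
eef_pos: [0.5297, 0.0775, 0.0943]
ee_rot: [-3.141, -0.0, -3.096]
force: [-0.2, -0.2, -1.2]
width: 0.0679
```

drive_tool:
  increments: "0 0 -.01 0;0 0 -.02 0;0 0 -.03 0;0 0 -.04 0;0 0 -.04 0;0 0 -.04 0;0 0 -.04 0;0 0 -.04 0"

```text
t: 33.42
eef_pos: [0.5298, 0.0776, 0.0906]
ee_rot: [3.142, 0.0, -3.096]
force: [-0.9, 0.4, -1.3]
width: 0.0675
```

drive_tool:
  increments: "0 0 -.005 0;0 0 -.01 0;0 0 -.015 0;0 0 -.015 0;0 0 -.015 0;0 0 -.015 0;0 0 -.015 0;0 0 -.015 0"

```text
t: 34.08
eef_pos: [0.5299, 0.0776, 0.0899]
ee_rot: [3.142, 0.001, -3.096]
force: [-2.6, 0.1, 6.8]
width: 0.0676
```

Contact came at the expected ledge height (TCP 0.090). Release and lift.

drive_tool:
  increments: "0 0 0 0;0 0 0 0;0 0 0 0;0 0 0 0;0 0 0 0;0 0 0 0;0 0 0 0;0 0 0 0"
  gripper: 0

```text
t: 34.75
eef_pos: [0.5298, 0.0776, 0.089]
ee_rot: [-3.142, -0.0, -3.096]
force: [0.5, 0.6, -0.1]
width: 0.0878
```

drive_tool:
  increments: "0 0 .05 0;0 0 .15 0;0 0 .3 0;0 0 .45 0;0 0 .6 0;0 0 .75 0;0 0 .9 0;0 0 1 0"

```text
t: 35.42
eef_pos: [0.5305, 0.0777, 0.1917]
ee_rot: [3.141, 0.003, -3.095]
force: [0.3, 0.2, 0.4]
width: 0.0876
```

drive_tool:
  increments: ".02 -.12 0 .1;.04 -.24 0 .2;.06 -.36 0 .3;.08 -.48 0 .4;.1 -.6 0 .5;.12 -.72 0 .6;.15 -.84 0 .7;.167 -.96 0 .785"
  gripper: 0.35

```text
t: 36.08
eef_pos: [0.5467, -0.019, 0.1897]
ee_rot: [-3.141, 0.0, -2.701]
force: [0.4, -0.6, -0.1]
width: 0.0573
```

drive_tool:
  increments: ".02 -.12 0 .1;.04 -.24 0 .2;.06 -.36 0 .3;.08 -.48 0 .4;.1 -.6 0 .5;.12 -.72 0 .6;.15 -.84 0 .7;.167 -.96 0 .785"

```text
t: 36.75
eef_pos: [0.5634, -0.1151, 0.1896]
ee_rot: [-3.141, 0.0, -2.308]
force: [0.3, 0.1, -0.7]
width: 0.0571
```

drive_tool:
  increments: ".02 -.12 0 .1;.04 -.24 0 .2;.06 -.36 0 .3;.08 -.48 0 .4;.1 -.6 0 .5;.12 -.72 0 .6;.15 -.84 0 .7;.167 -.96 0 .785"

```text
t: 37.42
eef_pos: [0.5801, -0.2111, 0.1896]
ee_rot: [-3.141, 0.0, -1.916]
force: [-0.2, 1.2, -0.3]
width: 0.0571
```

drive_tool:
  increments: ".02 -.12 0 .1;.04 -.24 0 .2;.06 -.37 0 .3;.08 -.5 0 .42;.1 -.64 0 .54;.13 -.79 0 .67;.166 -.94 0 .787;.166 -.964 0 .787"

```text
t: 38.08
eef_pos: [0.5967, -0.3087, 0.1892]
ee_rot: [3.141, -0.0, -1.523]
force: [0.9, 0.6, 0.2]
width: 0.0572
```

drive_tool:
  increments: "0 0 -.13 0;0 0 -.26 0;0 0 -.39 0;0 0 -.52 0;0 0 -.65 0;0 0 -.78 0;0 0 -.9 0;0 0 -1 0"

```text
t: 38.75
eef_pos: [0.5963, -0.3065, 0.0883]
ee_rot: [3.141, 0.0, -1.526]
force: [0.3, 0.5, -0.8]
width: 0.0568
```

drive_tool:
  increments: "0 0 -.1 0;0 0 -.2 0;0 0 -.3 0;0 0 -.3 0;0 0 -.3 0;0 0 -.3 0;0 0 -.3 0;0 0 -.3 0"

```text
t: 39.42
eef_pos: [0.597, -0.307, 0.0598]
ee_rot: [-3.14, -0.0, -1.525]
force: [0.1, 0.3, 0.6]
width: 0.057
```

Run:
```python
from h import *
print(sensors.get_state()['eef_pos'],sensors.get_state()['ee_rot'])
t=grab('top','top8');s=grab('side','side8')
crop(t,180,110,420,260,3,'m1');crop(s,170,85,380,340,2.3,'m2')
```

```text
[ 0.59697131 -0.30698522  0.05983454] [-3.14036853e+00 -3.90057327e-04 -1.52480535e+00]
```

View pics/m1.png

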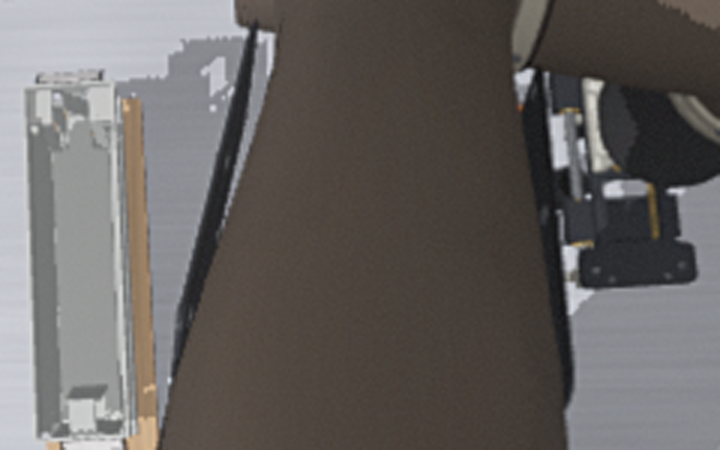

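View pics/m2.png

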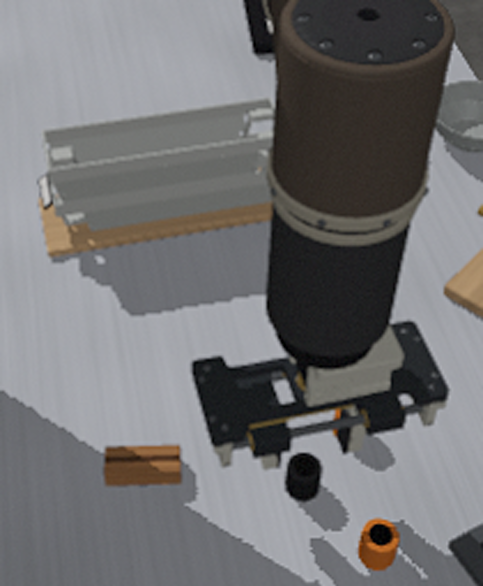

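The upper bin sits level on the lower one. The fingers straddle the round block at m2 (303,477). An orange decoy shows behind the right finger, so check that clearance.

Run:
```python
from h import *
t=load('top0');s=load('side0')
for u in((348,147.5),(399.5,152)): print(atz(t,u[0]-.5,u[1]+.5,.017).round(4))
s2=load('side0')
for u in((323,262.5),(335,314)): print('side top',atz(s,*u,.034).round(4))
s8=load('side8')
crop(s8,250,220,350,330,6,'n')
```

```text
[ 0.6576 -0.2591  0.017 ]
[ 0.6443 -0.3856  0.017 ]
side top [ 0.656  -0.2559  0.034 ]
side top [ 0.6441 -0.3764  0.034 ]
```

View pics/n.png

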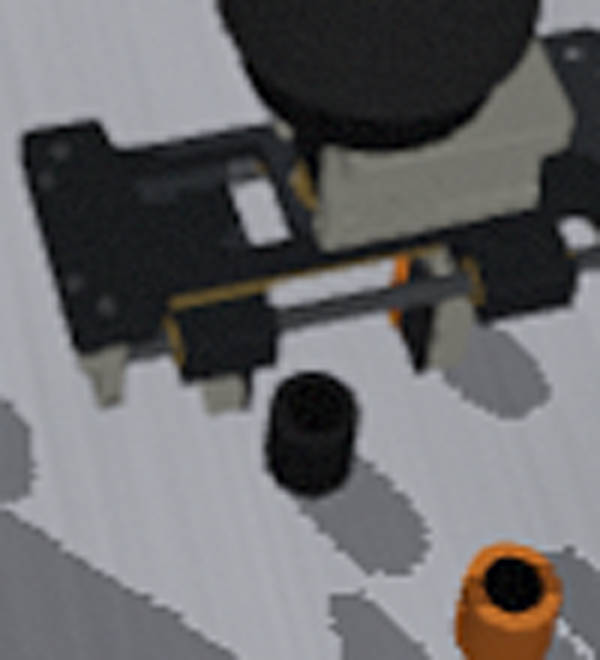

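There's about 20 mm of clearance. Grip the round block.

drive_tool:
  increments: "0 0 -.1 0;0 0 -.2 0;0 0 -.3 0;0 0 -.4 0;0 0 -.47 0;0 0 -.53 0;0 0 -.535 0;0 0 -.535 0"

```text
t: 40.18
eef_pos: [0.5963, -0.3068, 0.0049]
ee_rot: [3.141, 0.0, -1.525]
force: [0.2, -0.9, 0.4]
width: 0.0567
```

drive_tool:
  increments: "0 0 0 0;0 0 0 0;0 0 0 0;0 0 0 0;0 0 0 0;0 0 0 0;0 0 0 0;0 0 0 0"
  gripper: 1
  squeeze: 15

```text
t: 40.85
eef_pos: [0.5967, -0.3069, 0.006]
ee_rot: [-3.141, -0.0, -1.525]
force: [-0.3, 0.7, 4.6]
width: 0.0314
```

drive_tool:
  increments: "0 0 .08 0;0 0 .2 0;0 0 .35 0;0 0 .5 0;0 0 .65 0;0 0 .8 0;0 0 .9 0;0 0 1 0"

```text
t: 41.52
eef_pos: [0.5968, -0.3069, 0.1073]
ee_rot: [-3.14, -0.0, -1.525]
force: [0.2, 0.2, -0.7]
width: 0.0317
```

drive_tool:
  increments: "0 0 .12 0;0 0 .24 0;0 0 .36 0;0 0 .48 0;0 0 .6 0;0 0 .7 0;0 0 .75 0;0 0 .75 0"

```text
t: 42.18
eef_pos: [0.5972, -0.307, 0.1822]
ee_rot: [-3.139, -0.001, -1.525]
force: [0.4, -0.1, 0.0]
width: 0.0317
```

Run:
```python
from h import *
print(sensors.get_state()['eef_pos'],sensors.get_state()['ee_rot'])
t=grab('top','top9');s=grab('side','side9')
crop(t,170,120,270,270,4,'o1');crop(s,170,85,340,340,2.3,'o2')
```

```text
[ 0.59718774 -0.30702971  0.18223091] [-3.13943671e+00 -7.68927220e-04 -1.52462705e+00]
```

View pics/o1.png

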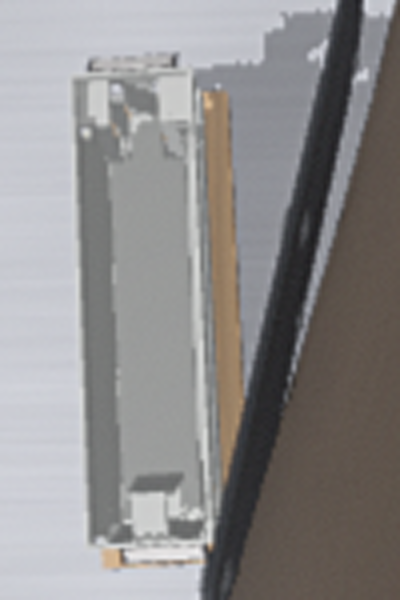

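View pics/o2.png

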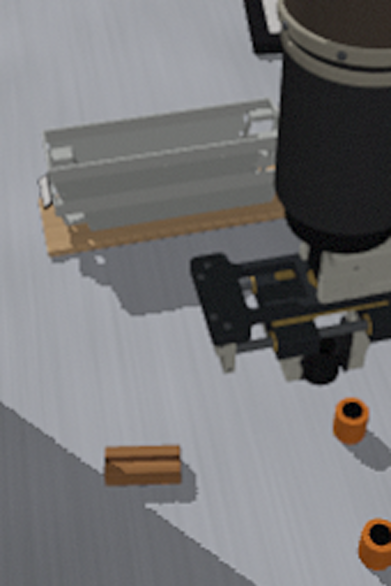

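drive_tool:
  increments: "-.02 .11 0 0;-.04 .23 0 0;-.06 .35 0 0;-.08 .48 0 0;-.1 .6 0 0;-.12 .72 0 0;-.14 .84 0 0;-.16 .96 0 0"

```text
t: 42.95
eef_pos: [0.5803, -0.2093, 0.1807]
ee_rot: [-3.141, 0.0, -1.524]
force: [-0.0, -1.2, 0.3]
width: 0.032
```

drive_tool:
  increments: "-.02 .12 0 0;-.04 .24 0 0;-.06 .36 0 0;-.08 .48 0 0;-.1 .6 0 0;-.12 .72 0 0;-.14 .84 0 0;-.16 .96 0 0"

```text
t: 43.62
eef_pos: [0.5643, -0.1137, 0.1806]
ee_rot: [-3.142, 0.0, -1.525]
force: [0.4, 0.1, -0.1]
width: 0.0318
```

drive_tool:
  increments: "-.02 .12 0 0;-.04 .24 0 0;-.06 .36 0 0;-.08 .48 0 0;-.1 .6 0 0;-.12 .72 0 0;-.14 .84 0 0;-.16 .96 0 0"

```text
t: 44.28
eef_pos: [0.5483, -0.0176, 0.1806]
ee_rot: [-3.141, 0.0, -1.525]
force: [0.7, -0.2, -0.6]
width: 0.0317
```

drive_tool:
  increments: "-.02 .12 0 0;-.04 .24 0 0;-.06 .36 0 0;-.08 .48 0 0;-.1 .62 0 0;-.13 .77 0 0;-.16 .92 0 0;-.16 .96 0 0"

```text
t: 44.95
eef_pos: [0.5321, 0.0792, 0.1806]
ee_rot: [-3.141, 0.0, -1.524]
force: [-0.1, -0.5, 0.5]
width: 0.0318
```

drive_tool:
  increments: "0 0 -.08 0;0 0 -.16 0;0 0 -.24 0;0 0 -.32 0;0 0 -.4 0;0 0 -.4 0;0 0 -.4 0;0 0 -.4 0"

```text
t: 45.62
eef_pos: [0.5328, 0.077, 0.1406]
ee_rot: [-3.142, -0.0, -1.525]
force: [0.4, -0.0, -0.5]
width: 0.0318
```

Run:
```python
from h import *
print(sensors.get_state()['eef_pos'],sensors.get_state()['ee_rot'])
t9=load('top9')
px=lambda c,o,sc:((c[0]+.5)/sc-.5+o[0],(c[1]+.5)/sc-.5+o[1])
P=np.array([atz(t9,*px(c,(170,120),4),.118)[:2] for c in((74,76),(190,74),(88,546),(208,548))]);print(P.round(4).tolist(),P.mean(0))
t=grab('top','top10');s=grab('side','side10')
crop(t,170,120,270,270,4,'p1');crop(s,170,55,330,200,5,'p2')
```

```text
[0.53276282 0.0769726  0.14063798] [-3.14152740e+00 -1.81719268e-04 -1.52509775e+00]
[[0.6597, 0.1151], [0.6596, 0.0506], [0.403, 0.1045], [0.4012, 0.0407]] [0.53085613 0.07770296]
```

View pics/p2.png

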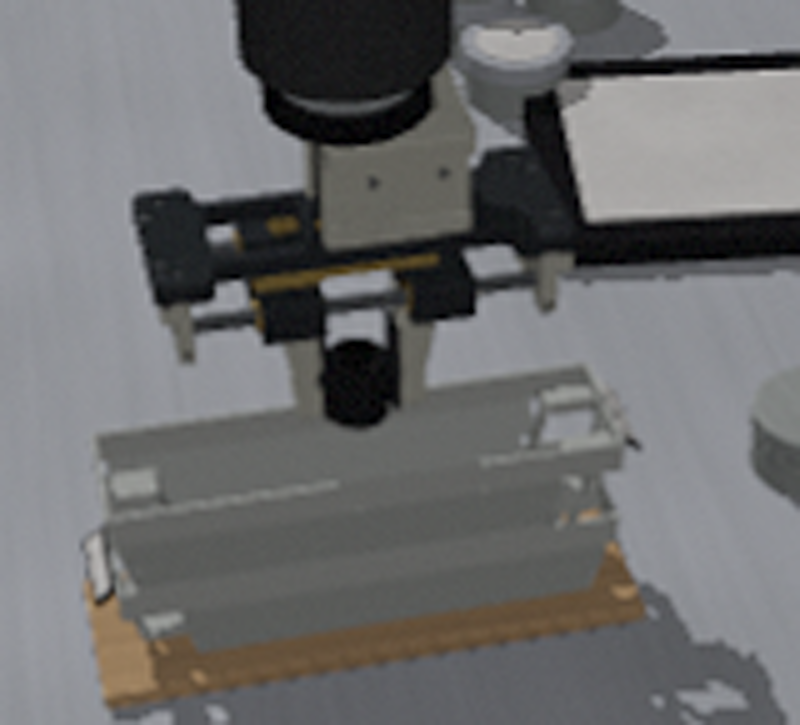

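drive_tool:
  increments: "0 0 -.09 0;0 0 -.18 0;0 0 -.27 0;0 0 -.36 0;0 0 -.45 0;0 0 -.54 0;0 0 -.6 0;0 0 -.6 0"

```text
t: 46.38
eef_pos: [0.5316, 0.0768, 0.0788]
ee_rot: [3.139, -0.001, -1.525]
force: [0.3, -0.0, 0.3]
width: 0.0314
```

drive_tool:
  increments: "0 0 -.02 0;0 0 -.04 0;0 0 -.06 0;0 0 -.08 0;0 0 -.1 0;0 0 -.11 0;0 0 -.11 0;0 0 -.11 0"

```text
t: 47.05
eef_pos: [0.5325, 0.0772, 0.0696]
ee_rot: [-3.142, -0.0, -1.525]
force: [-0.1, -0.4, -0.7]
width: 0.0318
```

drive_tool:
  increments: "0 0 -.01 0;0 0 -.01 0;0 0 -.01 0;0 0 -.01 0;0 0 -.01 0;0 0 -.01 0;0 0 -.01 0;0 0 -.01 0"

```text
t: 47.72
eef_pos: [0.5327, 0.0772, 0.0689]
ee_rot: [-3.141, 0.0, -1.525]
force: [-1.8, 0.4, 6.8]
width: 0.0316
```

Contact at the expected height. Release, retreat up and then aside.

drive_tool:
  increments: "0 0 0 0;0 0 0 0;0 0 0 0;0 0 0 0;0 0 0 0;0 0 0 0;0 0 0 0;0 0 0 0"
  gripper: 0.5

```text
t: 48.38
eef_pos: [0.5325, 0.0772, 0.0685]
ee_rot: [3.142, -0.0, -1.525]
force: [0.4, 0.5, 0.0]
width: 0.0437
```

drive_tool:
  increments: "0 0 .06 0;0 0 .15 0;0 0 .3 0;0 0 .45 0;0 0 .6 0;0 0 .75 0;0 0 .9 0;0 0 1 0"

```text
t: 49.05
eef_pos: [0.5332, 0.0774, 0.1712]
ee_rot: [-3.139, 0.001, -1.525]
force: [0.1, -0.1, -0.4]
width: 0.0439
```

drive_tool:
  increments: "0 .12 .08 0;0 .25 .16 0;0 .37 .24 0;0 .5 .32 0;0 .62 .4 0;0 .75 .5 0;0 .87 .5 0;0 1 .5 0"

```text
t: 49.72
eef_pos: [0.5326, 0.1788, 0.219]
ee_rot: [-3.141, 0.001, -1.524]
force: [0.4, -0.5, -0.3]
width: 0.0441
```

drive_tool:
  increments: "-.02 .12 0 0;-.04 .25 0 0;-.06 .37 0 0;-.1 .5 0 0;-.12 .62 0 0;-.16 .75 0 0;-.18 .87 0 0;-.2 1 0 0"

```text
t: 50.38
eef_pos: [0.5121, 0.2784, 0.2186]
ee_rot: [-3.142, 0.0, -1.525]
force: [0.2, 0.9, -0.2]
width: 0.0439
```

drive_tool:
  increments: "-.05 .12 0 0;-.1 .25 0 0;-.15 .37 0 0;-.2 .5 0 0;-.25 .62 0 0;-.3 .75 0 0;-.35 .87 0 0;-.4 .9 0 0"

```text
t: 51.05
eef_pos: [0.472, 0.3692, 0.2183]
ee_rot: [-3.142, 0.0, -1.524]
force: [0.8, 0.3, 0.4]
width: 0.0438
```

Run:
```python
from h import *
st=sensors.get_state();print(st['t'],st['eef_pos'],st['qd'].round(3))
t=grab('top','top11');s=grab('side','side11')
crop(t,170,120,270,270,4,'q1');crop(s,170,75,330,200,5,'q2')
# rim height levelness via side depth/top depth
px=lambda c,o,sc:((c[0]+.5)/sc-.5+o[0],(c[1]+.5)/sc-.5+o[1])
```

```text
51.05 [0.47200331 0.36917958 0.21832866] [ 0.107 -0.057 -0.078 -0.001  0.011 -0.103]
```

View pics/q1.png

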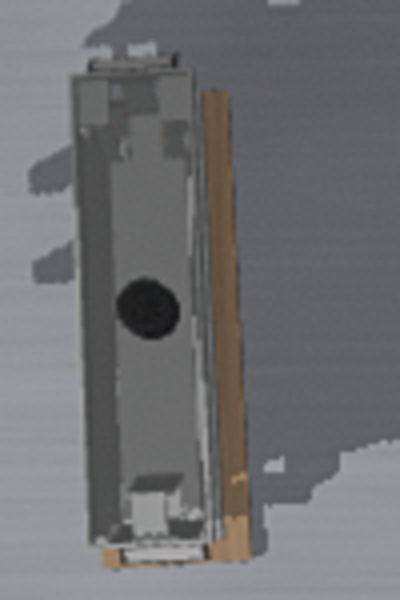

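View pics/q2.png

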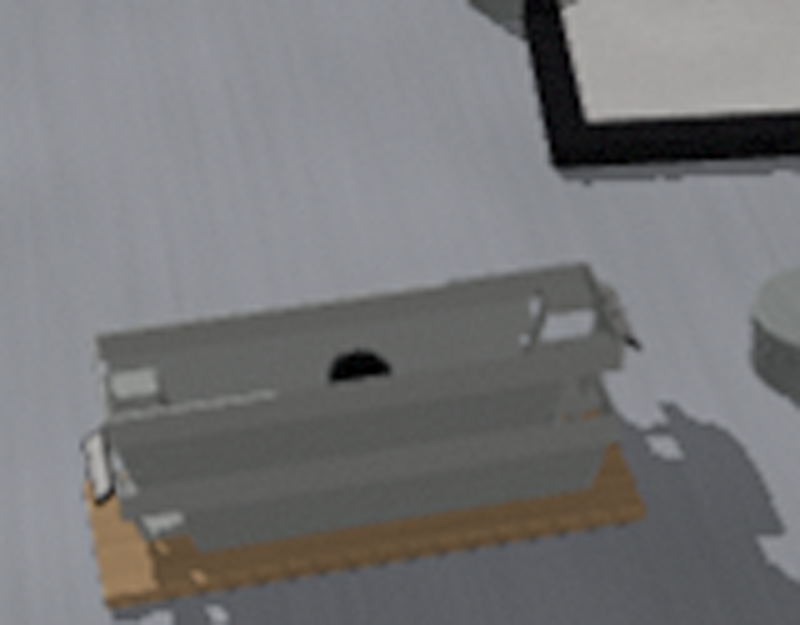

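View pics/side11.png

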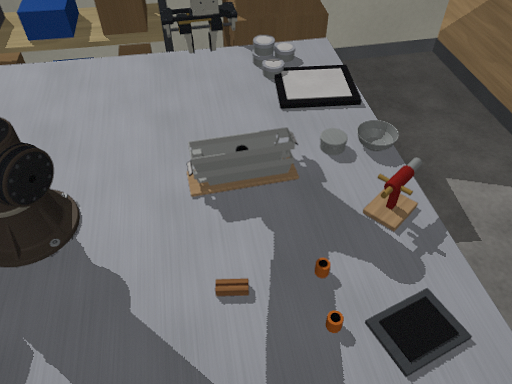

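Everything appears in place: the round block is at q1 (148,308) and the labels are at opposite ends. One numeric check of level from depth before handing in.

Run:
```python
from h import *
t=load('top11')
px=lambda c,o,sc:((c[0]+.5)/sc-.5+o[0],(c[1]+.5)/sc-.5+o[1])
for n,c in(('floor far',(150,190)),('floor mid-far',(155,240)),('floor mid-near',(155,370)),('floor near',(155,440)),('single ledge',(150,510)),('ledge far L',(93,100)),('ledge far R',(178,100)),('round top',(148,300))):
    u,v=np.round(px(c,(170,120),4)).astype(int)
    P=np.array([dep(t,u+i,v+j) for i in(-1,0,1) for j in(-1,0,1)]);print(n,np.median(P,0).round(4))
import fit
print(fit.fitblock([t],-.032,[.5325,.077],z0=.063,z1=.097,thr=(45,75))[0][:2])
```

```text
floor far [0.6056 0.0807 0.0648]
floor mid-far [0.5748 0.0782 0.064 ]
floor mid-near [0.5007 0.078  0.0643]
floor near [0.4595 0.0777 0.0646]
single ledge [0.4217 0.0729 0.111 ]
ledge far L [0.6465 0.1052 0.1119]
ledge far R [0.6455 0.0583 0.1126]
round top [0.5356 0.0755 0.0976]
[0.53337422 0.07848048]
```

Level: floor at 64–65 mm and ledges at 111–112 mm at both ends. The round block is within 2–3 mm of the middle. Handing in.

```bash
python3 -c "
from station import arm,sensors
print(arm.job_done());print(sensors.get_state()['t'])"
```

```text
the job is handed in; nothing more can be done
None
the job is handed in; nothing more can be done
```

The blocks are packed as asked, and I handed the job in at about 51 s of the 122 s allowed.

- **Lower bin:** the large square block stands in the label-end half and the small one in the other half. Both were upright and in place when last seen, just before the upper bin was lowered over them.
- **Upper bin:** I turned it half a turn, so its label is over the lower bin's unlabelled end. The depth picture shows it level on the ledges: its floor reads 64–65 mm at both ends (63 mm expected) and its ledges 111–112 mm.
- **Round block:** it stands in the middle of the upper bin, about 2–3 mm from centre. Its top reads 98 mm against 97 mm expected.
- **Rest of the scene:** the wooden rest and the orange pieces were not touched, and no force reading passed about 11 N.
- **Disagreement:** the two cameras differed by 2–4 mm on positions across the bench, so I used their average and the contact heights.

No check failed. The hand-in gave no verdict.

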